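Slide a metal blank out over the filings tray

TASK

Get the flat metal blank ready for filing: push it along the ledge until its end sticks out about 30 mm past the end of the ledge, on the side where the open filings tray stands (not the closed carton), with its long edge lying flush against the ledge's fence. Only push it with the fingers: it must stay flat on the ledge, neither lifted nor tipped, and the other things on the bench are left where they are.

Things in the scene. Friction and masses are not known exactly. Their poses are not given: they have to be found in the camera images.
- ledge: Fixed dark steel ledge, a level deck 140 mm deep (its x) and 300 mm long (its y), 12 mm thick on two grey feet. Origin on the table under the middle of the deck; the deck's top is at z = 60 mm, its ends at y = -150 and +150 mm, its front edge at x = -70 mm, both ends and the front open. A fence 12 mm thick, its top 16 mm above the deck, runs along the far edge; its face is at x = +58 mm. Its +x axis points away from the robot (yaw within 0.2 rad); its place and yaw vary.
- blank: Loose flat metal blank, 70 mm (its x) by 140 mm (its y) by 6 mm thick, roughly 0.46 kg, lying flat on the deck a little in front of the fence, somewhat askew, its long side roughly along the ledge. Origin at the centre of its underside. Flush against the fence its centre lies at ledge x = +23 mm; sticking out by 30 mm its centre lies at ledge y = +110 or -110 mm.
- tray: Fixed open steel filings tray, 130 x 110 mm, 35 mm high with 3 mm walls, on the table 8 mm beyond one end of the ledge, which may be either end. Origin at the centre of its underside, at ledge y = +213 or -213 mm.
- carton: Fixed closed cardboard carton, 130 x 110 mm, 35 mm high, in the same way beyond the other end of the ledge. Origin at the centre of its underside.
- tape: Bystander: loose black tape measure, 55 x 32 mm, 50 mm high, standing on the carton. Origin at the centre of its underside.
- socket: Bystander: upright steel socket, 28 mm diameter, 40 mm high, on the table in front of the ledge near its -y end (lower than the deck). Origin at the centre of its underside.
- bracket: Bystander: loose steel angle bracket, 50 x 30 mm foot, 50 mm high, on the table in front of the ledge near its +y end (lower than the deck). Origin at the centre of its foot's underside.
- hammer: Bystander: hammer lying on the table to the robot's right of the ledge, about 0.26 m long. Origin at its middle.
- wrench: Bystander: wrench lying on the table to the robot's left of the ledge, about 0.18 m long. Origin at its middle.
- oilcan: Bystander: upright oil can with a narrow spout, 60 mm diameter, 130 mm high, beyond the ledge on the left. Origin at the centre of its underside.
- jar: Bystander: upright jar, 64 mm diameter, 85 mm high, beyond the ledge on the right. Origin at the centre of its underside.
Mind the look-alikes: they are no part of the job. What is shaped like the tray but pink or yellow is not meant.

How it is judged:
By the outcome, as a careful person would: the job done as asked, in the order asked, and still so for the second after the job is handed in, with the robot touching nothing.
It also fails if it takes over 51 s, if anything falls off the work surface, if the arm or the gripper's body presses on something with over 40 N, if the wrist force passes 120 N, or if a joint passes its speed limit or range.

ROBOT

A 6-joint arm with a two-finger parallel gripper is mounted at the origin on the work surface. World frame = base frame: x ahead of the robot, y to its left, z up, the work surface at z = 0. Lengths are in m, angles in rad, forces in N, time in s.
With the tool pointing down it reaches from about 0.35 to 0.775 m from the base axis. Payload 7.3 kg.
Tool frame: the origin (TCP) lies at the very end of the fingers, on their centre line; the grasp point (between the pads) lies 19 mm behind it (robot.hold_point_z is the distance from the TCP to the grasp point, in m); z points along the fingers, y is the direction in which the jaws open and shut (so a half turn about z gives the same grasp; the last joint's range is limited). The gripper opens to 92 mm and grips with 3 to 60 N. Pads are 19 mm wide; open, the fingers measure 130 mm over their backs; the gripper's body (75 mm by 190 mm) begins 47 mm behind the grasp point.
Start: joints at [0.972, 0.342, 1.524, -0, 1.275, -0.146], TCP at [0.23, 0.472, 0.227] pointing down, gripper open.
Joint ranges: [-2.53, 2.53], [-0.77, 2.02], [0.04, 2.7], [-1, 4.14], [0.28, 2.66], [-3.11, 3.11]. Speed limits (rad/s): [2.57, 2.57, 3.14, 3.14, 3.14, 3.14].

INTERFACE

Orientations are given as [roll, pitch, yaw] about the fixed x, y, z axes, in that order (R = Rz(yaw) Ry(pitch) Rx(roll)).
In Python, from cell import monitor, viewer, robot gives the robot as it stands.
- The arm moves only by the tool move_arm, never from a script. Its argument "deltas" is a list of rows, each an object of numbers: "x", "y", "z": the shift along the tool's x, y, z in m; "wx", "wy", "wz": the turn, a rotation vector about the tool's x, y, z in degrees; "hand": the opening, from 0 (shut) to 1 (fully open). In form: [{"x": .., "y": .., "z": .., "wx": .., "wy": .., "wz": .., "hand": ..}, ...]. A call has 1 to 8 rows; each row is the pose to reach, as a shift and turn from the pose commanded when the call began, along the tool's axes at that moment; what a row does not reach only later rows make up. A row lasts 1/8 s, in which the tool goes at most 62.5 mm and 10.7 degrees, less where a joint would pass 70% of its speed; a pose out of reach is approached as far as the arm can. A call with a gripper value outside its range is refused whole. The fingers move at their own pace and stop on an object; "grip_force" is the grip in N (left out, the last holds). Time passes only in rows, so rows that repeat a pose let the fingers close. It gives the time, the measured TCP pose, the force and the opening at its end, in the units of the state.
- monitor.observe(): the state, without advancing time (a new reading comes with each control period).
- viewer.read_camera(name): name is "scene" or "top"; returns the picture (480x640x3 uint8, red, green, blue); there is no depth.
- viewer.camera_params(name): a dict with "camera_matrix" (3x3 intrinsics, pixels), "R" (3x3) and "t" (3): a world point X has camera coordinates R X + t. Camera axes: x right, y down, z forward; pixel columns grow to the right and rows downward; lengths in m; the calibration is good to about 2 mm. A picture is of the moment at which its call begins. camera_params takes no time and is no camera call.
- robot.hand_in(): hands the job in, once; it reports no verdict.
The state is a dict: "time": time; "qpos": joint angles; "qvel": joint speeds; "joint_efforts": joint torques, N m; "tool_pos": TCP position; "tool_rot": TCP orientation; "contact_force": force on the tool from outside, world axes, zero at the start; "torque": the same for the moment, N m; "opening": finger opening in m.
Only numpy, scipy, OpenCV 4.12 (cv2) and the standard library are available. Lean on these libraries where they do the work, as an engineer would, in place of code of your own. Each camera call takes 0.05 s, during which the arm holds its last target. There are 200 camera calls.

## Working session

There is one attempt and no reset: what is moved stays moved. The work goes in short steps, Python scripts to look and compute and a tool call to move; the robot and the scene stay as the last step left them, time stands still between calls to the robot, and variables do not carry over. Pictures are saved under pics/ and viewed, about 8 in all and at most 12, crops included, and the job is handed in when it is done.

Besides the shell and the picture viewer there is one more tool, called as a command line: name --argument value ..., lists and objects as JSON in quotes. move_arm: Moves the arm, as the interface text tells. Its arguments: {"type":"object","properties":{"deltas":{"type":"array","items":{"type":"object","properties":{"x":{"type":"number"},"y":{"type":"number"},"z":{"type":"number"},"wx":{"type":"number"},"wy":{"type":"number"},"wz":{"type":"number"},"hand":{"type":"number"}}}},"grip_force":{"type":"number"}},"required":["deltas"]}

```bash
ls; mkdir -p pics
cat > h.py <<'E'
import numpy as np, cv2
from cell import monitor, viewer, robot
def snap(n,f):
    im=viewer.read_camera(n); cv2.imwrite(f'pics/{f}.png',im[:,:,::-1]); return im
def ray(n,px,z):
    p=viewer.camera_params(n);K,R,t=[np.array(p[k],float) for k in("camera_matrix","R","t")]
    px=np.atleast_2d(np.array(px,float)); d=np.c_[px,np.ones(len(px))]@np.linalg.inv(K).T@R
    c=-R.T@t; return c+d*((z-c[2])/d[:,2])[:,None]
def proj(n,X):
    p=viewer.camera_params(n);K,R,t=[np.array(p[k],float) for k in("camera_matrix","R","t")]
    c=np.atleast_2d(X)@R.T+t; c=c@K.T; return c[:,:2]/c[:,2:]
E
python3 - <<'E'
from h import *
snap('top','t1');snap('scene','s1');print(monitor.observe())
for n in('top','scene'):
  p=viewer.camera_params(n);print(n,-np.array(p['R']).T@p['t'])
E
```

```text
pics
{'time': 0.1, 'qpos': array([ 9.71980308e-01,  3.42657535e-01,  1.52494885e+00, -2.34714563e-05,
        1.27539991e+00, -1.45967776e-01]), 'qvel': array([ 0.0005579 , -0.00125276, -0.0032939 ,  0.00093818,  0.00062116,
       -0.00172904]), 'joint_efforts': array([ 1.78096474e-03, -4.32000124e+01, -2.44693816e+01,  7.18659908e-02,
        5.24919725e-02, -2.35393895e-05]), 'tool_pos': array([0.22945876, 0.4717814 , 0.22610258]), 'tool_rot': array([-3.14019078e+00, -1.83408136e-04,  2.68875113e+00]), 'contact_force': array([-0.52403377,  0.43636465, -0.09229023]), 'torque': array([-0.01796444,  0.02832929, -0.05150418]), 'opening': 0.09178521543059957}
top [ 3.03457142e-01 -7.20462852e-04  1.22927672e+00]
scene [1.24675938 0.82110626 0.80889714]
```

View pics/t1.png

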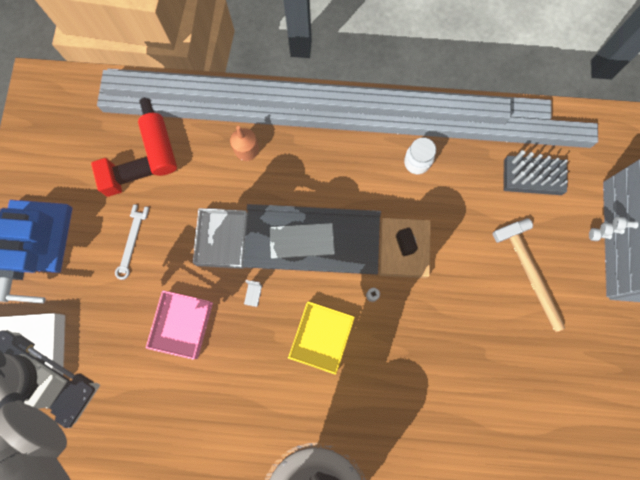

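View pics/s1.png

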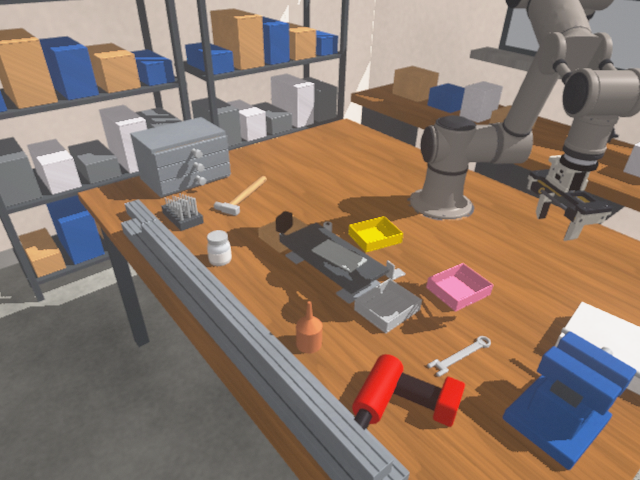

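The top view shows the tray at the robot's left (px 220,238), so the blank goes to +y. The ledge spans about px 245–380, with the blank at about (302,240) and the carton and tape at (405,243). I'll zoom in next.

Run:
```python
import cv2,numpy as np
a=cv2.resize(cv2.imread('pics/t1.png')[195:290,185:440],None,fx=3.1,fy=3.1,interpolation=cv2.INTER_CUBIC)
b=cv2.resize(cv2.imread('pics/s1.png')[200:335,255:430],None,fx=2.2,fy=2.2,interpolation=cv2.INTER_CUBIC)
o=np.zeros((600,800,3),np.uint8);o[:a.shape[0],:a.shape[1]]=a;o[a.shape[0]:a.shape[0]+b.shape[0],:b.shape[1]]=b
cv2.imwrite('pics/z1.png',o)
```

```text
(no output)
```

View pics/z1.png

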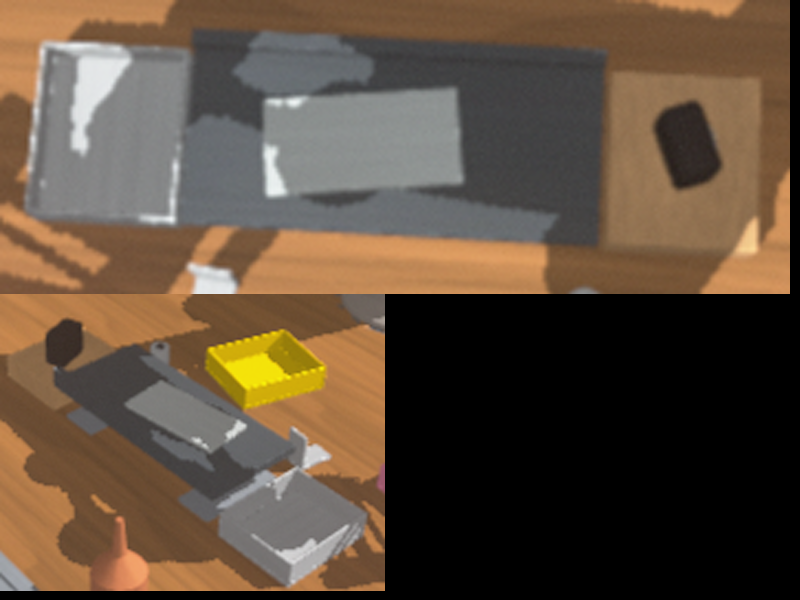

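The crop shows the blank at about crop px (263,98)-(464,190), with the fence along the top. I'll measure both by masks.

```bash
cat >> h.py <<'E'
def quad(m):
    cs,_=cv2.findContours(m,cv2.RETR_EXTERNAL,cv2.CHAIN_APPROX_NONE); c=max(cs,key=cv2.contourArea)
    r=cv2.minAreaRect(c); b=cv2.boxPoints(r); pts=c[:,0].astype(float); L=[]
    for i in range(4):
        p,q=b[i],b[(i+1)%4]; u=(q-p)/np.linalg.norm(q-p); n=np.array([-u[1],u[0]])
        s=(pts-p)@u; d=abs((pts-p)@n); k=(s>5)&(s<np.linalg.norm(q-p)-5)&(d<4.5)
        l=cv2.fitLine(pts[k].astype(np.float32),cv2.DIST_HUBER,0,.01,.01)[:,0]; L.append((l[:2],l[2:]))
    out=[]
    for i in range(4):
        (d1,p1),(d2,p2)=L[i-1],L[i]; s=np.linalg.solve(np.c_[d1,-d2],p2-p1); out.append(p1+d1*s[0])
    out=np.array(out); cc=out.mean(0)  # contour runs through pixel centres: grow half a pixel
    e=out-cc; return out, c
def bmask(im):
    h=cv2.cvtColor(im,cv2.COLOR_RGB2HSV); m=((h[...,1]<45)&(h[...,2]>=118)).astype(np.uint8)
    return m
E
python3 - <<'E'
from h import *
im=cv2.imread('pics/t1.png')[:,:,::-1].copy()
for x,y in((300,240),(275,240),(250,245),(283,214),(350,240),(320,213),(205,250),(222,230),(248,207)):print((x,y),im[y,x])
m=bmask(im);m2=np.zeros_like(m);m2[218:262,262:345]=m[218:262,262:345]
q,c=quad(m2);print('blank px',q.round(1));w=ray('top',q,.066);print(w.round(4))
print(np.linalg.norm(w-np.roll(w,-1,0),axis=1),w.mean(0))
h=cv2.cvtColor(im,cv2.COLOR_RGB2HSV);d=((h[...,2]<118)&((h[...,0]>90)|(h[...,1]<60))).astype(np.uint8)
for col in range(248,380,12):
  r=im[195:285,col].astype(int); s=r[:,0]-r[:,2]; k=np.where(s<12)[0]; f=k[(k>5)]
  print(col,195+f.min(),195+f.max(),end='; ')
for row in range(214,270,8):
  r=im[row,235:395].astype(int); print('\nrow',row,'left',[tuple(v) for v in r[4:14]],'right',[tuple(v) for v in r[138:150]]) if row in(222,246,262) else 0
print([tuple(v) for v in im[200:222,350]])
E
```

```text
(300, 240) [141 144 144]
(275, 240) [137 140 140]
(250, 245) [103 108 112]
(283, 214) [103 109 113]
(350, 240) [67 68 70]
(320, 213) [62 62 65]
(205, 250) [131 130 130]
(222, 230) [132 133 133]
(248, 207) [72 72 72]
blank px [[270.3 226.4]
 [330.7 223.9]
 [333.3 253.2]
 [268.5 257.5]]
[[0.5724 0.1477 0.066 ]
 [0.5887 0.0132 0.066 ]
 [0.5227 0.0023 0.066 ]
 [0.5017 0.1445 0.066 ]]
[0.13550626 0.06689492 0.14371211 0.0707172 ] [0.54637839 0.07692839 0.066     ]
248 205 283; 260 206 267; 272 206 268; 284 206 268; 296 207 269; 308 208 269; 320 209 270; 332 209 270; 344 210 271; 356 211 272; 368 211 272; 
row 222 left [(np.int64(136), np.int64(137), np.int64(137)), (np.int64(135), np.int64(136), np.int64(136)), (np.int64(135), np.int64(136), np.int64(138)), (np.int64(136), np.int64(137), np.int64(139)), (np.int64(130), np.int64(131), np.int64(131)), (np.int64(123), np.int64(125), np.int64(126)), (np.int64(110), np.int64(111), np.int64(111)), (np.int64(91), np.int64(90), np.int64(92)), (np.int64(74), np.int64(75), np.int64(74)), (np.int64(70), np.int64(70), np.int64(71))] right [(np.int64(
[... 2861 characters left out ...]
nt8(107), np.uint8(76), np.uint8(49)), (np.uint8(109), np.uint8(78), np.uint8(53)), (np.uint8(106), np.uint8(76), np.uint8(54)), (np.uint8(87), np.uint8(71), np.uint8(62)), (np.uint8(68), np.uint8(66), np.uint8(67)), (np.uint8(67), np.uint8(68), np.uint8(68)), (np.uint8(68), np.uint8(66), np.uint8(68)), (np.uint8(68), np.uint8(66), np.uint8(66)), (np.uint8(63), np.uint8(63), np.uint8(63)), (np.uint8(60), np.uint8(59), np.uint8(58)), (np.uint8(63), np.uint8(63), np.uint8(63)), (np.uint8(65), np.uint8(64), np.uint8(65)), (np.uint8(66), np.uint8(65), np.uint8(65)), (np.uint8(65), np.uint8(65), np.uint8(65)), (np.uint8(66), np.uint8(65), np.uint8(68)), (np.uint8(64), np.uint8(64), np.uint8(67))]
```

```bash
cat >> h.py <<'E'
def eline(ch,p,q,n=40,w=4,trim=.08):
    """sub-pixel straight edge near segment pq in image ch: steepest gradient on normals"""
    p,q=np.array(p,float),np.array(q,float);u=(q-p)/np.linalg.norm(q-p);nn=np.array([-u[1],u[0]])
    s=np.arange(-w,w+.01,.25);P=[]
    for f in np.linspace(trim,1-trim,n):
        X=p+f*(q-p)+s[:,None]*nn
        v=cv2.remap(ch,X[None,:,0].astype(np.float32),X[None,:,1].astype(np.float32),cv2.INTER_LINEAR)[0]
        g=abs(np.gradient(cv2.GaussianBlur(v[None],(0,0),2)[0])); g=np.where(g>.5*g.max(),g,0)
        i=g.argmax(); k=slice(max(0,i-5),i+6); P.append(p+f*(q-p)+nn*((s[k]*g[k]).sum()/g[k].sum()))
    P=np.array(P,np.float32); l=cv2.fitLine(P,cv2.DIST_HUBER,0,.01,.01)[:,0]
    r=(P-l[2:])@np.array([-l[1],l[0]]); return l[2:],l[:2],np.median(abs(r))
def meet(a,b):
    s=np.linalg.solve(np.c_[a[1],-b[1]],b[0]-a[0]); return a[0]+a[1]*s[0]
def chans(im):
    f=im.astype(np.float32); return f.mean(2), f[...,0]-f[...,2]
def ledge(im):
    g,c=chans(im)
    B=eline(c,(262,205.5),(372,211.5)); F=eline(c,(268,268),(360,272)); R=eline(c,(380.5,218),(379.5,265)); L=eline(g,(244,238),(243,262))
    print('res',[round(float(x[2]),2) for x in(B,F,R,L)])
    Bw=ray('top',[B[0],B[0]+80*B[1]],.076);Fw=ray('top',[F[0],F[0]+80*F[1]],.06)
    yd=lambda w:(lambda d:d*np.sign(d[1])/np.linalg.norm(d))(w[1,:2]-w[0,:2])
    u=yd(Bw),yd(Fw); yaw=[np.arctan2(-d[0],d[1]) for d in u]; ya=np.mean(yaw)
    ex=np.array([np.cos(ya),np.sin(ya)]);ey=np.array([-ex[1],ex[0]])
    # cam-side distances
    b=(Bw[:,:2]@ex).mean(); f=(Fw[:,:2]@ex).mean()
    Rw=ray('top',meet(R,F),.06)[0,:2];Lw=ray('top',meet(L,F),.06)[0,:2]
    print('yaw',yaw,'depth',b-f,'len',(Lw-Rw)@ey)
    o=ex*((b+f)/2)+ey*((Lw+Rw)@ey/2); print('origin',o); return o,ya
def blank(im,px):
    g,c=chans(im); E=[eline(g,px[i],px[(i+1)%4]) for i in range(4)]
    q=np.array([meet(E[i-1],E[i]) for i in range(4)]); w=ray('top',q,.066)
    print('res',[round(float(x[2]),2) for x in E],'sides',np.linalg.norm(w-np.roll(w,-1,0),axis=1).round(4))
    return w[:,:2]
def inledge(w,o,ya):
    c,s=np.cos(ya),np.sin(ya); return (np.atleast_2d(w)-o)@np.array([[c,-s],[s,c]])
E
python3 - <<'E'
from h import *
im=cv2.imread('pics/t1.png')[:,:,::-1].copy()
o,ya=ledge(im)
w=blank(im,[(270,226.5),(332,223.3),(334.5,254.3),(271,258)]); l=inledge(w,o,ya)
print(w.round(4),'\n',l.round(4),l.mean(0))
d=l[0]-l[1]+l[3]-l[2];print('askew',np.arctan2(-d[0],d[1]))
np.savez('ledge.npz',o=o,ya=ya)
E
```

```text
res [0.03, 0.05, 0.06, 0.1]
yaw [np.float64(0.0223816444924796), np.float64(0.025552034965709097)] depth 0.14107784669065482 len 0.3030257116655595
origin [0.55148243 0.05497383]
res [0.08, 0.12, 0.11, 0.11] sides [0.1403 0.0705 0.1415 0.0712]
[[0.5717 0.1501]
 [0.5915 0.0112]
 [0.5219 0.0006]
 [0.5011 0.1406]] 
 [[ 0.0224  0.0946]
 [ 0.039  -0.0447]
 [-0.0309 -0.0536]
 [-0.0483  0.0868]] [-0.00444756  0.02075917]
askew 0.12082344378905792
```

Sizes agree with the given ones: depth 141, length 303, blank 140.3×70.8 mm. The ledge origin is (0.5515, 0.055) with yaw 0.024. The blank is at ledge (-4, +21) mm, turned 0.12 rad.

The plan has three pushes:
1. Push toward the fence with the two open fingers, which squares the blank up.
2. Push the -y end with the fingers shut.
3. Press it against the fence once more.

```bash
cat >> h.py <<'E'
from scipy.spatial.transform import Rotation as Rot
def to(lx,ly,z):
    """tool-frame delta from measured pose to ledge (lx,ly), height z, jaws along ledge y, tool down"""
    d=np.load('ledge.npz');o,ya=d['o'],float(d['ya']);st=monitor.observe()
    T=np.r_[o+np.array([[np.cos(ya),-np.sin(ya)],[np.sin(ya),np.cos(ya)]])@[lx,ly],z]
    R=Rot.from_euler('xyz',st['tool_rot']);G=Rot.from_euler('xyz',[np.pi,0,np.pi+ya])
    print('t',st['time'],'delta',R.inv().apply(T-st['tool_pos']).round(4),'rot',(R.inv()*G).as_rotvec(degrees=True).round(2),'F',st['contact_force'].round(1),'now',inledge(st['tool_pos'][:2],o,ya).round(4),st['tool_pos'][2].round(4))
E
python3 -c "
from h import *
to(-.072,.021,.12)"
```

```text
t 0.1 delta [-0.3983 -0.2481  0.1064] rot [ -0.08  -0.03 -27.32] F [-0.5  0.4 -0.1] now [[-0.3119  0.4244]] 0.2261
```

move_arm --deltas '[{"x":-0.05,"y":-0.031,"z":0,"wz":-4,"hand":1},{"x":-0.1,"y":-0.062,"z":0,"wz":-8,"hand":1},{"x":-0.15,"y":-0.093,"z":0.02,"wz":-12,"hand":1},{"x":-0.2,"y":-0.124,"z":0.04,"wz":-16,"hand":1},{"x":-0.25,"y":-0.155,"z":0.06,"wz":-20,"hand":1},{"x":-0.3,"y":-0.187,"z":0.08,"wz":-24,"hand":1},{"x":-0.35,"y":-0.218,"z":0.1,"wz":-27.3,"hand":1},{"x":-0.398,"y":-0.248,"z":0.106,"wz":-27.3,"hand":1}]'

```text
schema error: expected keys x, y, z, wx, wy, wz, hand
```

```bash
python3 -c "
from h import *
to(-.072,.021,.0625)"
```

```text
t 0.1 delta [-0.3984 -0.2481  0.1639] rot [ -0.08  -0.03 -27.32] F [-0.5  0.4 -0.1] now [[-0.3119  0.4244]] 0.2261
```

move_arm --deltas '[{"x":-0.05,"y":-0.031,"z":0,"wx":0,"wy":0,"wz":-4,"hand":1},{"x":-0.1,"y":-0.062,"z":0,"wx":0,"wy":0,"wz":-8,"hand":1},{"x":-0.15,"y":-0.093,"z":0.02,"wx":0,"wy":0,"wz":-12,"hand":1},{"x":-0.2,"y":-0.124,"z":0.04,"wx":0,"wy":0,"wz":-16,"hand":1},{"x":-0.25,"y":-0.155,"z":0.06,"wx":0,"wy":0,"wz":-20,"hand":1},{"x":-0.3,"y":-0.187,"z":0.08,"wx":0,"wy":0,"wz":-24,"hand":1},{"x":-0.35,"y":-0.218,"z":0.1,"wx":0,"wy":0,"wz":-27.3,"hand":1},{"x":-0.398,"y":-0.248,"z":0.106,"wx":0,"wy":0,"wz":-27.3,"hand":1}]'

```text
time: 1.1
tool_pos: [0.479, 0.0731, 0.1193]
tool_rot: [3.141, -0.002, -3.118]
contact_force: [1.2, -0.6, 0.2]
opening: 0.0918
```

```bash
python3 -c "
from h import *
to(-.072,.021,.0625)"
```

```text
t 1.1 delta [-0.0001  0.0011  0.0568] rot [ 0.01 -0.14 -0.01] F [ 1.2 -0.6  0.2] now [[-0.072   0.0199]] 0.1193
```

move_arm --deltas '[{"x":0,"y":0.001,"z":0.02,"wx":0,"wy":0,"wz":0,"hand":1},{"x":0,"y":0.001,"z":0.04,"wx":0,"wy":0,"wz":0,"hand":1},{"x":0,"y":0.001,"z":0.05,"wx":0,"wy":0,"wz":0,"hand":1},{"x":0,"y":0.001,"z":0.056,"wx":0,"wy":0,"wz":0,"hand":1},{"x":0,"y":0.001,"z":0.056,"wx":0,"wy":0,"wz":0,"hand":1},{"x":0,"y":0.001,"z":0.056,"wx":0,"wy":0,"wz":0,"hand":1}]'

```text
time: 1.85
tool_pos: [0.4794, 0.0762, 0.0653]
tool_rot: [3.142, 0.001, -3.118]
contact_force: [0.0, 1.0, -0.4]
opening: 0.0917
```

```bash
python3 -c "
from h import *
to(-.0315,.021,.0625)
im=snap('scene','s2')
cv2.imwrite('pics/s2z.png',cv2.resize(im[150:350,230:450,::-1],None,fx=3,fy=3,interpolation=cv2.INTER_CUBIC))"
```

```text
t 1.85 delta [-0.04   -0.0019  0.0028] rot [0.   0.06 0.  ] F [ 0.   1.  -0.4] now [[-0.0715  0.0229]] 0.0653
```

View pics/s2z.png

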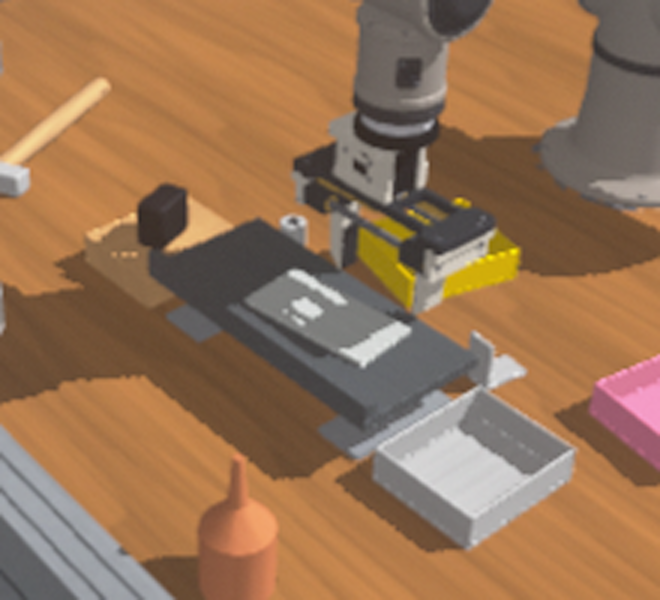

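The fingers are in front of the blank (crop px 340,240 and 430,290), clear of the bracket and socket. I'll lower slightly and push toward the fence (tool -x).

move_arm --deltas '[{"x":0,"y":-0.002,"z":0.0025,"wx":0,"wy":0,"wz":0,"hand":1},{"x":-0.005,"y":-0.002,"z":0.0025,"wx":0,"wy":0,"wz":0,"hand":1},{"x":-0.011,"y":-0.002,"z":0.0025,"wx":0,"wy":0,"wz":0,"hand":1},{"x":-0.017,"y":-0.002,"z":0.0025,"wx":0,"wy":0,"wz":0,"hand":1},{"x":-0.023,"y":-0.002,"z":0.0025,"wx":0,"wy":0,"wz":0,"hand":1},{"x":-0.029,"y":-0.002,"z":0.0025,"wx":0,"wy":0,"wz":0,"hand":1},{"x":-0.035,"y":-0.002,"z":0.0025,"wx":0,"wy":0,"wz":0,"hand":1},{"x":-0.04,"y":-0.002,"z":0.0025,"wx":0,"wy":0,"wz":0,"hand":1}]'

```text
time: 2.9
tool_pos: [0.5192, 0.0749, 0.0621]
tool_rot: [-3.141, -0.001, -3.118]
contact_force: [-2.9, 0.1, 0.4]
opening: 0.092
```

```bash
python3 -c "
from h import *
to(-.0215,.021,.0625)"
```

```text
t 2.9 delta [-0.0103  0.0004 -0.0004] rot [-0.01 -0.03 -0.02] F [-2.9  0.1  0.4] now [[-0.0318  0.0206]] 0.0621
```

Sliding friction is about 2.9 N. I'll continue to contact with the fence.

move_arm --deltas '[{"x":-0.003,"y":0,"z":0,"wx":0,"wy":0,"wz":0,"hand":1},{"x":-0.006,"y":0,"z":0,"wx":0,"wy":0,"wz":0,"hand":1},{"x":-0.009,"y":0,"z":0,"wx":0,"wy":0,"wz":0,"hand":1},{"x":-0.01,"y":0,"z":0,"wx":0,"wy":0,"wz":0,"hand":1}]'

```text
time: 3.4
tool_pos: [0.5293, 0.0752, 0.0622]
tool_rot: [3.142, 0.0, -3.118]
contact_force: [-2.9, -0.2, -1.3]
opening: 0.0919
```

```bash
python3 -c "
from h import *
to(-.0215,.021,.0625)"
```

```text
t 3.4 delta [-0.0002  0.0003 -0.0003] rot [ 0.    0.01 -0.02] F [-2.9 -0.2 -1.3] now [[-0.0217  0.0207]] 0.0622
```

Not at the fence yet (still about 3 N). I'll go on in 1 mm steps.

move_arm --deltas '[{"x":-0.001,"y":0,"z":0,"wx":0,"wy":0,"wz":0,"hand":1},{"x":-0.002,"y":0,"z":0,"wx":0,"wy":0,"wz":0,"hand":1}]'

```text
time: 3.65
tool_pos: [0.5305, 0.0752, 0.0621]
tool_rot: [-3.142, -0.001, -3.118]
contact_force: [-5.2, -0.4, 1.1]
opening: 0.0923
```

move_arm --deltas '[{"x":-0.001,"y":0,"z":0,"wx":0,"wy":0,"wz":0,"hand":1}]'

```text
time: 3.78
tool_pos: [0.5306, 0.0752, 0.062]
tool_rot: [-3.142, -0.003, -3.118]
contact_force: [-9.3, -1.1, 4.0]
opening: 0.0917
```

move_arm --deltas '[{"x":-0.001,"y":0,"z":0,"wx":0,"wy":0,"wz":0,"hand":1}]'

```text
time: 3.9
tool_pos: [0.5307, 0.0752, 0.062]
tool_rot: [-3.141, -0.005, -3.117]
contact_force: [-10.6, -1.9, 5.5]
opening: 0.0917
```

Contact was made at ledge x -20 mm (expected -21.5). I'll back off, raise, shift to -y while shutting the fingers, and look.

move_arm --deltas '[{"x":0.012,"y":0,"z":0,"wx":0,"wy":0,"wz":0,"hand":1},{"x":0.02,"y":0,"z":-0.01,"wx":0,"wy":0,"wz":0,"hand":1},{"x":0.02,"y":-0.01,"z":-0.06,"wx":0,"wy":0,"wz":0,"hand":0},{"x":0.0,"y":-0.05,"z":-0.06,"wx":0,"wy":0,"wz":0,"hand":0},{"x":-0.03,"y":-0.1,"z":-0.06,"wx":0,"wy":0,"wz":0,"hand":0},{"x":-0.045,"y":-0.108,"z":-0.06,"wx":0,"wy":0,"wz":0,"hand":0},{"x":-0.045,"y":-0.108,"z":-0.06,"wx":0,"wy":0,"wz":0,"hand":0},{"x":-0.045,"y":-0.108,"z":-0.06,"wx":0,"wy":0,"wz":0,"hand":0}]'

```text
time: 4.9
tool_pos: [0.58, -0.0309, 0.1225]
tool_rot: [3.141, -0.0, -3.117]
contact_force: [-0.1, -0.1, -0.7]
opening: 0.0362
```

```bash
python3 -c "
from h import *
to(.022,-.09,.0625); print(monitor.observe()['opening'])
im=snap('top','t2')
cv2.imwrite('pics/t2z.png',cv2.resize(im[190:300,185:440,::-1],None,fx=3.1,fy=3.1,interpolation=cv2.INTER_CUBIC))"
```

```text
t 4.9 delta [ 0.0044 -0.0035  0.06  ] rot [ 0.02 -0.    0.02] F [-0.1 -0.1 -0.7] now [[ 0.0264 -0.0865]] 0.1225
0.03624166279463185
```

View pics/t2z.png

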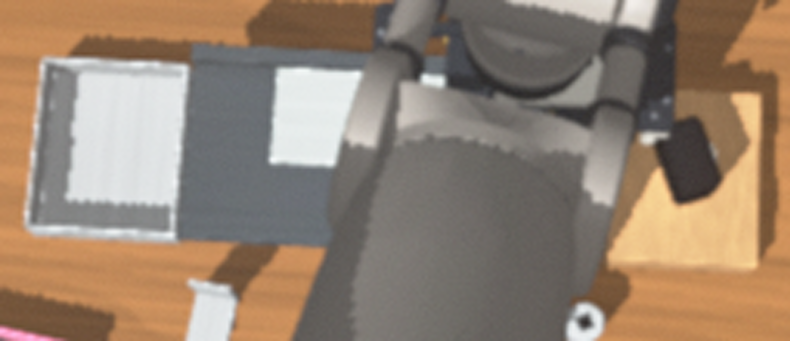

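The blank sits flush-looking at the fence. Its +y end is visible at crop px x≈271, y 68–164. I'll measure that end.

```bash
cat >> h.py <<'E'
def lend(im,p,q,top,bot):
    d=np.load('ledge.npz');o,ya=d['o'],float(d['ya']);g,_=chans(im)
    E=eline(g,p,q,w=3,trim=.15);r=[eline(g,*s,w=3) for s in (top,bot)]
    Q=[meet(E,x) for x in r]; far=[s[0]+s[1]*( -18*np.sign(s[1][0])) for s in r]
    print('res',[x[2] for x in [E]+r],'end corners (far,front)',inledge(ray('top',Q,.066)[:,:2],o,ya).round(4).tolist())
    for s in r:
        w=inledge(ray('top',[s[0]-8*s[1],s[0]+8*s[1]],.066)[:,:2],o,ya);v=w[1]-w[0];print('edge angle',np.arctan(v[0]/v[1]).round(4),w.mean(0).round(4))
E
python3 - <<'E'
from h import *
im=cv2.imread('pics/t2.png')[:,:,::-1].copy()
f=lambda x,y:(185+x/3.1,190+y/3.1)
lend(im,f(273,72),f(270,162),(f(280,67),f(355,70)),(f(275,163.5),f(335,166)))
E
```

```text
res [np.float32(0.06778834), np.float32(0.06162843), np.float32(0.03213972)] end corners (far,front) [[0.0591, 0.0867], [-0.013, 0.0869]]
edge angle 0.0102 [0.0588 0.0569]
edge angle -0.0058 [-0.0129  0.0587]
```

The end is at ledge y +87 mm and the far edge at +59 (fence at 58), so it is flush. The -y end is therefore about -53. I'll descend at (19, -86) with the fingers shut.

move_arm --deltas '[{"x":0.007,"y":0,"z":0.01,"wx":0,"wy":0,"wz":0,"hand":0},{"x":0.007,"y":0,"z":0.02,"wx":0,"wy":0,"wz":0,"hand":0},{"x":0.007,"y":0,"z":0.04,"wx":0,"wy":0,"wz":0,"hand":0},{"x":0.007,"y":0,"z":0.05,"wx":0,"wy":0,"wz":0,"hand":0},{"x":0.007,"y":0,"z":0.06,"wx":0,"wy":0,"wz":0,"hand":0},{"x":0.007,"y":0,"z":0.06,"wx":0,"wy":0,"wz":0,"hand":0}]'

```text
time: 5.7
tool_pos: [0.5732, -0.0317, 0.0615]
tool_rot: [3.141, -0.001, -3.118]
contact_force: [0.0, -0.7, 0.5]
opening: 0.0004
```

```bash
python3 -c "
from h import *
to(.019,.010,.0625); print(monitor.observe()['opening'])"
```

```text
t 5.7 delta [ 0.0007  0.0972 -0.001 ] rot [ 0.02 -0.07 -0.01] F [ 0.  -0.7  0.5] now [[ 0.0197 -0.0872]] 0.0615
0.00040512557357083275
```

move_arm --deltas '[{"x":0,"y":0.006,"z":-0.001,"wx":0,"wy":0,"wz":0,"hand":0},{"x":0,"y":0.012,"z":-0.001,"wx":0,"wy":0,"wz":0,"hand":0},{"x":0,"y":0.018,"z":-0.001,"wx":0,"wy":0,"wz":0,"hand":0},{"x":0,"y":0.024,"z":-0.001,"wx":0,"wy":0,"wz":0,"hand":0},{"x":0,"y":0.03,"z":-0.001,"wx":0,"wy":0,"wz":0,"hand":0},{"x":0,"y":0.036,"z":-0.001,"wx":0,"wy":0,"wz":0,"hand":0},{"x":0,"y":0.042,"z":-0.001,"wx":0,"wy":0,"wz":0,"hand":0},{"x":0,"y":0.048,"z":-0.001,"wx":0,"wy":0,"wz":0,"hand":0}]'

```text
time: 6.7
tool_pos: [0.5726, 0.0163, 0.0633]
tool_rot: [-3.141, 0.0, -3.118]
contact_force: [-0.6, -3.0, 2.3]
opening: 0.0004
```

move_arm --deltas '[{"x":0,"y":0.006,"z":0,"wx":0,"wy":0,"wz":0,"hand":0},{"x":0,"y":0.012,"z":0,"wx":0,"wy":0,"wz":0,"hand":0},{"x":0,"y":0.018,"z":0,"wx":0,"wy":0,"wz":0,"hand":0},{"x":0,"y":0.024,"z":0,"wx":0,"wy":0,"wz":0,"hand":0},{"x":0,"y":0.03,"z":0,"wx":0,"wy":0,"wz":0,"hand":0},{"x":0,"y":0.036,"z":0,"wx":0,"wy":0,"wz":0,"hand":0},{"x":0,"y":0.042,"z":0,"wx":0,"wy":0,"wz":0,"hand":0},{"x":0,"y":0.048,"z":0,"wx":0,"wy":0,"wz":0,"hand":0}]'

```text
time: 7.7
tool_pos: [0.5713, 0.0645, 0.0633]
tool_rot: [3.142, 0.0, -3.118]
contact_force: [-0.4, -4.9, 2.6]
opening: 0.0005
```

```bash
python3 -c "
from h import *
to(.019,.021,.0625)
im=snap('top','t3')
cv2.imwrite('pics/t3z.png',cv2.resize(im[190:300,185:440,::-1],None,fx=3.1,fy=3.1,interpolation=cv2.INTER_CUBIC))"
```

```text
t 7.7 delta [0.0011 0.0119 0.0008] rot [ 0.    0.   -0.02] F [-0.4 -4.9  2.6] now [[0.0201 0.0091]] 0.0633
```

View pics/t3z.png

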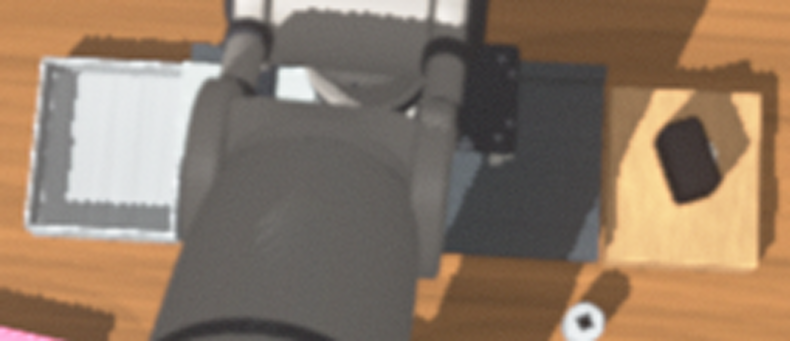

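The blank's end now shows at the ledge end (crop px 182, 65), but the arm hides most of it. I'll push 9 mm more, back off, clear the view and measure.

move_arm --deltas '[{"x":0,"y":0.003,"z":0,"wx":0,"wy":0,"wz":0,"hand":0},{"x":0,"y":0.006,"z":0,"wx":0,"wy":0,"wz":0,"hand":0},{"x":0,"y":0.009,"z":0,"wx":0,"wy":0,"wz":0,"hand":0},{"x":0,"y":0.009,"z":0,"wx":0,"wy":0,"wz":0,"hand":0},{"x":0,"y":0.0,"z":0,"wx":0,"wy":0,"wz":0,"hand":0},{"x":0,"y":-0.02,"z":-0.02,"wx":0,"wy":0,"wz":0,"hand":0},{"x":0.02,"y":-0.06,"z":-0.05,"wx":0,"wy":0,"wz":0,"hand":0},{"x":0.06,"y":-0.11,"z":-0.06,"wx":0,"wy":0,"wz":0,"hand":0}]'

```text
time: 8.75
tool_pos: [0.5163, -0.0463, 0.1241]
tool_rot: [-3.142, 0.004, -3.117]
contact_force: [1.5, -1.4, -0.2]
opening: 0.001
```

move_arm --deltas '[{"x":0.04,"y":-0.03,"z":0,"wx":0,"wy":0,"wz":0,"hand":0.5},{"x":0.06,"y":-0.05,"z":0,"wx":0,"wy":0,"wz":0,"hand":1},{"x":0.06,"y":-0.05,"z":0,"wx":0,"wy":0,"wz":0,"hand":1}]'

```text
time: 9.12
tool_pos: [0.4555, -0.0977, 0.1228]
tool_rot: [3.141, -0.0, -3.121]
contact_force: [0.6, -0.1, 0.1]
opening: 0.0259
```

```bash
python3 -c "
from h import *
to(-.045,.100,.1025)
im=snap('top','t4')
cv2.imwrite('pics/t4z.png',cv2.resize(im[190:300,185:440,::-1],None,fx=3.1,fy=3.1,interpolation=cv2.INTER_CUBIC))"
```

```text
t 9.125 delta [-0.0537  0.2505  0.0205] rot [ 0.05 -0.02 -0.2 ] F [ 0.6 -0.1  0.1] now [[-0.0996 -0.1503]] 0.1228
```

View pics/t4z.png

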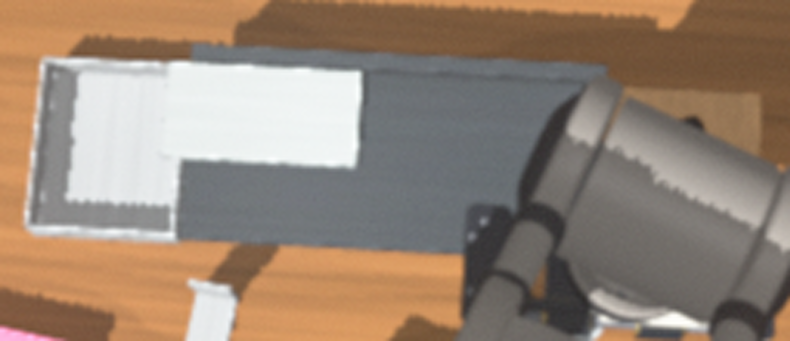

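The blank's -y end is clear (crop px 361,72 to 356,166), and its +y end overhangs the tray (px ~166). I'll measure from the -y end.

Run:
```python
from h import *
im=cv2.imread('pics/t4.png')[:,:,::-1].copy()
f=lambda x,y:(185+x/3.1,190+y/3.1)
lend(im,f(361,74),f(356,164),(f(205,64),f(352,71)),(f(190,159.5),f(350,167)))
```

```text
res [np.float32(0.18772423), np.float32(0.102367446), np.float32(0.075318575)] end corners (far,front) [[0.0588, 0.0245], [-0.0129, 0.0242]]
edge angle -0.0005 [0.0588 0.0812]
edge angle -0.0016 [-0.013   0.0819]
```

The edges are parallel to the fence to within 0.002 rad and flush. The -y end is at +24.5 mm and has to be at +40, so the push needs about 15 mm more (tool y to about +33.5 mm).

```bash
python3 -c "
from h import *
to(.019,.0,.1025)"
```

```text
t 9.175 delta [-0.1172  0.15    0.0206] rot [ 0.05  0.03 -0.15] F [-0.2 -0.3  0.1] now [[-0.0986 -0.1497]] 0.1229
```

move_arm --deltas '[{"x":-0.03,"y":0.04,"z":0,"wx":0,"wy":0,"wz":-0.15,"hand":0},{"x":-0.06,"y":0.08,"z":0,"wx":0,"wy":0,"wz":-0.15,"hand":0},{"x":-0.09,"y":0.12,"z":0,"wx":0,"wy":0,"wz":-0.15,"hand":0},{"x":-0.117,"y":0.15,"z":0,"wx":0,"wy":0,"wz":-0.15,"hand":0},{"x":-0.117,"y":0.15,"z":0.02,"wx":0,"wy":0,"wz":-0.15,"hand":0},{"x":-0.117,"y":0.15,"z":0.04,"wx":0,"wy":0,"wz":-0.15,"hand":0},{"x":-0.117,"y":0.15,"z":0.06,"wx":0,"wy":0,"wz":-0.15,"hand":0},{"x":-0.117,"y":0.15,"z":0.06,"wx":0,"wy":0,"wz":-0.15,"hand":0}]'

```text
time: 10.18
tool_pos: [0.5702, 0.0575, 0.0616]
tool_rot: [3.141, -0.001, -3.114]
contact_force: [-0.1, 0.2, 0.5]
opening: 0.0005
```

```bash
python3 -c "
from h import *
to(.019,.0335,.0625);print(monitor.observe()['opening'])"
```

```text
t 10.175 delta [-0.0004  0.0314 -0.0008] rot [ 0.05 -0.07  0.21] F [-0.1  0.2  0.5] now [[0.0187 0.0021]] 0.0616
0.0005422270407587883
```

move_arm --deltas '[{"x":0,"y":0.004,"z":-0.001,"wx":0,"wy":0,"wz":0.2,"hand":0},{"x":0,"y":0.009,"z":-0.001,"wx":0,"wy":0,"wz":0.2,"hand":0},{"x":0,"y":0.014,"z":-0.001,"wx":0,"wy":0,"wz":0.2,"hand":0},{"x":0,"y":0.019,"z":-0.001,"wx":0,"wy":0,"wz":0.2,"hand":0},{"x":0,"y":0.023,"z":-0.001,"wx":0,"wy":0,"wz":0.2,"hand":0},{"x":0,"y":0.027,"z":-0.001,"wx":0,"wy":0,"wz":0.2,"hand":0},{"x":0,"y":0.03,"z":-0.001,"wx":0,"wy":0,"wz":0.2,"hand":0},{"x":0,"y":0.03,"z":-0.001,"wx":0,"wy":0,"wz":0.2,"hand":0}]'

```text
time: 11.18
tool_pos: [0.5692, 0.0862, 0.064]
tool_rot: [3.141, 0.0, -3.119]
contact_force: [0.0, -2.1, 1.7]
opening: 0.0005
```

```bash
python3 -c "
from h import *
to(.019,.0335,.0625)"
```

```text
t 11.175 delta [-0.0005  0.0028  0.0015] rot [ 0.01  0.02 -0.06] F [ 0.  -2.1  1.7] now [[0.0185 0.0307]] 0.064
```

move_arm --deltas '[{"x":0,"y":0.001,"z":0.0005,"wx":0,"wy":0,"wz":0,"hand":0},{"x":0,"y":0.0025,"z":0.0005,"wx":0,"wy":0,"wz":0,"hand":0},{"x":0,"y":0.0025,"z":0.0005,"wx":0,"wy":0,"wz":0,"hand":0},{"x":0,"y":-0.008,"z":0,"wx":0,"wy":0,"wz":0,"hand":0},{"x":0,"y":-0.03,"z":-0.02,"wx":0,"wy":0,"wz":0,"hand":0},{"x":0.02,"y":-0.08,"z":-0.05,"wx":0,"wy":0,"wz":0,"hand":0},{"x":0.07,"y":-0.11,"z":-0.06,"wx":0,"wy":0,"wz":0,"hand":0},{"x":0.12,"y":-0.14,"z":-0.06,"wx":0,"wy":0,"wz":0,"hand":0}]'

```text
time: 12.18
tool_pos: [0.4515, -0.0579, 0.1244]
tool_rot: [3.142, 0.002, -3.119]
contact_force: [0.1, -0.7, -0.2]
opening: 0.0002
```

```bash
python3 -c "
from h import *
to(-.045,.100,.1025)
im=snap('top','t5')
f=lambda x,y:(185+x/3.1,190+y/3.1);s=16/2.15*3.1
lend(im,f(361-s,74),f(356-s,163),(f(215,64.5),f(330,70)),(f(190,159.5),f(325,166)))
cv2.imwrite('pics/t5z.png',cv2.resize(im[190:300,185:440,::-1],None,fx=3.1,fy=3.1,interpolation=cv2.INTER_CUBIC))"
```

```text
t 12.175 delta [-0.0573  0.2105  0.022 ] rot [ 0.01  0.12 -0.09] F [ 0.1 -0.7 -0.2] now [[-0.1026 -0.1104]] 0.1244
res [np.float32(0.096563786), np.float32(0.107246965), np.float32(0.057299927)] end corners (far,front) [[0.059, 0.0378], [-0.0132, 0.038]]
edge angle -0.0038 [0.0588 0.0861]
edge angle 0.0022 [-0.0131  0.0931]
```

View pics/t5z.png

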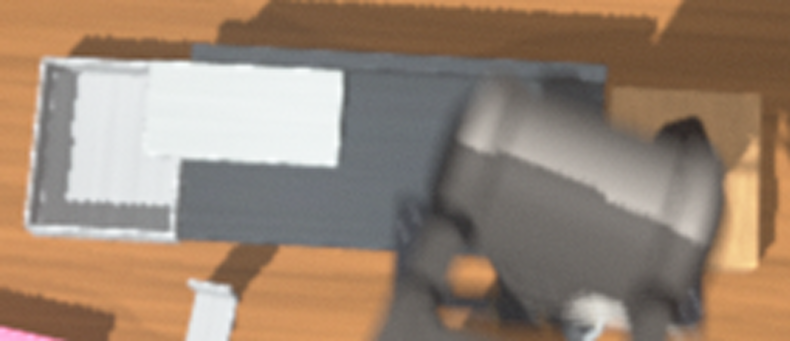

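It measures 0.038 m at the -y end, about 28 mm of overhang, and flush. I'll add a 2 mm nudge, then press once more on the fence with the open fingers.

move_arm --deltas '[{"x":-0.05,"y":0.04,"z":0,"wx":0,"wy":0,"wz":0,"hand":0},{"x":-0.09,"y":0.08,"z":0,"wx":0,"wy":0,"wz":0,"hand":0},{"x":-0.122,"y":0.12,"z":0,"wx":0,"wy":0,"wz":0,"hand":0},{"x":-0.122,"y":0.122,"z":0.02,"wx":0,"wy":0,"wz":0,"hand":0},{"x":-0.122,"y":0.122,"z":0.04,"wx":0,"wy":0,"wz":0,"hand":0},{"x":-0.122,"y":0.122,"z":0.061,"wx":0,"wy":0,"wz":0,"hand":0},{"x":-0.122,"y":0.122,"z":0.061,"wx":0,"wy":0,"wz":0,"hand":0},{"x":-0.122,"y":0.122,"z":0.061,"wx":0,"wy":0,"wz":0,"hand":0}]'

```text
time: 13.22
tool_pos: [0.5715, 0.068, 0.0627]
tool_rot: [3.141, -0.0, -3.119]
contact_force: [-0.2, 0.5, -0.3]
opening: 0.0006
```

```bash
python3 -c "
from h import *
to(.019,.0355,.0625)"
```

```text
t 13.225 delta [0.0013 0.023  0.0002] rot [ 0.03 -0.03 -0.08] F [-0.2  0.5 -0.3] now [[0.0203 0.0125]] 0.0627
```

move_arm --deltas '[{"x":0.001,"y":0.006,"z":0,"wx":0,"wy":0,"wz":0,"hand":0},{"x":0.001,"y":0.012,"z":0,"wx":0,"wy":0,"wz":0,"hand":0},{"x":0.001,"y":0.017,"z":0,"wx":0,"wy":0,"wz":0,"hand":0},{"x":0.001,"y":0.02,"z":0,"wx":0,"wy":0,"wz":0,"hand":0},{"x":0.001,"y":0.0215,"z":0,"wx":0,"wy":0,"wz":0,"hand":0},{"x":0.001,"y":0.023,"z":0,"wx":0,"wy":0,"wz":0,"hand":0},{"x":0.001,"y":0.023,"z":0,"wx":0,"wy":0,"wz":0,"hand":0}]'

```text
time: 14.1
tool_pos: [0.5701, 0.0908, 0.0629]
tool_rot: [-3.142, 0.0, -3.119]
contact_force: [-0.5, -3.2, 1.4]
opening: 0.0004
```

```bash
python3 -c "
from h import *
to(.019,.0355,.0625)"
```

```text
t 14.1 delta [0.0005 0.0002 0.0004] rot [-0.01  0.   -0.07] F [-0.5 -3.2  1.4] now [[0.0195 0.0353]] 0.0629
```

move_arm --deltas '[{"x":0,"y":-0.01,"z":0,"wx":0,"wy":0,"wz":0,"hand":0},{"x":0,"y":-0.015,"z":-0.02,"wx":0,"wy":0,"wz":0,"hand":0},{"x":0.02,"y":-0.015,"z":-0.05,"wx":0,"wy":0,"wz":0,"hand":0},{"x":0.05,"y":0.02,"z":-0.05,"wx":0,"wy":0,"wz":0,"hand":1},{"x":0.065,"y":0.065,"z":-0.05,"wx":0,"wy":0,"wz":0,"hand":1},{"x":0.065,"y":0.07,"z":-0.05,"wx":0,"wy":0,"wz":0,"hand":1},{"x":0.065,"y":0.07,"z":-0.05,"wx":0,"wy":0,"wz":0,"hand":1},{"x":0.065,"y":0.07,"z":-0.05,"wx":0,"wy":0,"wz":0,"hand":1}]'

```text
time: 15.1
tool_pos: [0.504, 0.1585, 0.1127]
tool_rot: [3.142, 0.0, -3.12]
contact_force: [-0.9, -0.1, -0.3]
opening: 0.0457
```

```bash
python3 -c "
from h import *
to(-.045,.105,.0625);print(monitor.observe()['opening'])"
```

```text
t 15.1 delta [0.     0.0003 0.0502] rot [ 0.    0.01 -0.13] F [-0.9 -0.1 -0.3] now [[-0.045   0.1047]] 0.1127
0.04573346331556103
```

move_arm --deltas '[{"x":0,"y":0,"z":0,"wx":0,"wy":0,"wz":-0.1,"hand":1},{"x":0,"y":0,"z":0,"wx":0,"wy":0,"wz":-0.1,"hand":1},{"x":0,"y":0,"z":0,"wx":0,"wy":0,"wz":-0.1,"hand":1},{"x":0,"y":0,"z":0.02,"wx":0,"wy":0,"wz":-0.1,"hand":1},{"x":0,"y":0,"z":0.04,"wx":0,"wy":0,"wz":-0.1,"hand":1},{"x":0,"y":0,"z":0.05,"wx":0,"wy":0,"wz":-0.1,"hand":1},{"x":-0.008,"y":0,"z":0.05,"wx":0,"wy":0,"wz":-0.1,"hand":1},{"x":-0.016,"y":0,"z":0.05,"wx":0,"wy":0,"wz":-0.1,"hand":1}]'

```text
time: 16.1
tool_pos: [0.5208, 0.1599, 0.0636]
tool_rot: [3.141, 0.002, -3.117]
contact_force: [0.3, -0.1, 0.3]
opening: 0.0915
```

move_arm --deltas '[{"x":-0.003,"y":0,"z":0,"wx":0,"wy":0,"wz":0,"hand":1},{"x":-0.006,"y":0,"z":0,"wx":0,"wy":0,"wz":0,"hand":1},{"x":-0.008,"y":0,"z":0,"wx":0,"wy":0,"wz":0,"hand":1},{"x":-0.009,"y":0,"z":0,"wx":0,"wy":0,"wz":0,"hand":1}]'

```text
time: 16.6
tool_pos: [0.5282, 0.16, 0.0629]
tool_rot: [3.142, -0.001, -3.117]
contact_force: [-1.8, -0.1, 2.0]
opening: 0.0919
```

```bash
python3 -c "
from h import *
to(-.020,.105,.0625);print(monitor.observe()['opening'])"
```

```text
t 16.6 delta [-0.0007 -0.0006  0.0004] rot [ 0.   -0.03  0.04] F [-1.8 -0.1  2. ] now [[-0.0207  0.1056]] 0.0629
0.09193950563591159
```

move_arm --deltas '[{"x":-0.001,"y":0,"z":0,"wx":0,"wy":0,"wz":0,"hand":1},{"x":-0.001,"y":0,"z":0,"wx":0,"wy":0,"wz":0,"hand":1}]'

```text
time: 16.85
tool_pos: [0.5284, 0.16, 0.0628]
tool_rot: [-3.142, -0.002, -3.117]
contact_force: [-4.6, 0.6, 4.2]
opening: 0.0916
```

move_arm --deltas '[{"x":-0.001,"y":0,"z":0,"wx":0,"wy":0,"wz":0,"hand":1},{"x":-0.001,"y":0,"z":0,"wx":0,"wy":0,"wz":0,"hand":1}]'

```text
time: 17.1
tool_pos: [0.5285, 0.1601, 0.0627]
tool_rot: [-3.141, -0.004, -3.117]
contact_force: [-7.6, -0.0, 5.6]
opening: 0.0917
```

It is pressed firmly home. I'll retreat and look with a clear view.

move_arm --deltas '[{"x":0.01,"y":0,"z":0,"wx":0,"wy":0,"wz":0,"hand":1},{"x":0.025,"y":0,"z":0,"wx":0,"wy":0,"wz":0,"hand":1},{"x":0.03,"y":0,"z":-0.03,"wx":0,"wy":0,"wz":0,"hand":1},{"x":0.05,"y":0,"z":-0.08,"wx":0,"wy":0,"wz":0,"hand":1},{"x":0.07,"y":0.05,"z":-0.12,"wx":0,"wy":0,"wz":0,"hand":1},{"x":0.09,"y":0.1,"z":-0.12,"wx":0,"wy":0,"wz":0,"hand":1},{"x":0.11,"y":0.15,"z":-0.12,"wx":0,"wy":0,"wz":0,"hand":1},{"x":0.13,"y":0.2,"z":-0.12,"wx":0,"wy":0,"wz":0,"hand":1}]'

```text
time: 18.1
tool_pos: [0.3951, 0.3585, 0.1833]
tool_rot: [3.14, 0.002, -3.117]
contact_force: [0.9, 0.1, -0.7]
opening: 0.0917
```

move_arm --deltas '[{"x":0.03,"y":0.05,"z":0,"wx":0,"wy":0,"wz":0,"hand":1},{"x":0.06,"y":0.1,"z":0,"wx":0,"wy":0,"wz":0,"hand":1},{"x":0.06,"y":0.1,"z":0,"wx":0,"wy":0,"wz":0,"hand":1}]'

```text
time: 18.48
tool_pos: [0.3307, 0.4582, 0.1827]
tool_rot: [3.14, 0.001, -3.112]
contact_force: [-0.6, -0.0, 0.1]
opening: 0.092
```

```bash
python3 -c "
from h import *
im=snap('top','t6');sc=snap('scene','s6')
f=lambda x,y:(185+x/3.1,190+y/3.1)
ledge(im)
lend(im,f(335,74),f(330,163),(f(215,64.5),f(325,69.5)),(f(190,159.5),f(320,165.5)))
a=cv2.resize(im[190:300,185:440,::-1],None,fx=3.1,fy=3.1,interpolation=cv2.INTER_CUBIC)
b=cv2.resize(sc[200:320,230:450,::-1],None,fx=2.1,fy=2.1,interpolation=cv2.INTER_CUBIC)
o=np.zeros((600,800,3),np.uint8);o[:a.shape[0],:a.shape[1]]=a;o[a.shape[0]:a.shape[0]+b.shape[0],:b.shape[1]]=b
cv2.imwrite('pics/z6.png',o)"
```

```text
res [0.06, 0.08, 0.08, 0.12]
yaw [np.float64(0.024698355020215557), np.float64(0.025038308879387534)] depth 0.14113621445150681 len 0.3032284050154872
origin [0.55142621 0.05509245]
res [np.float32(0.106711105), np.float32(0.09803128), np.float32(0.07785043)] end corners (far,front) [[0.0586, 0.0423], [-0.0131, 0.0419]]
edge angle -0.001 [0.0586 0.0898]
edge angle 0.0003 [-0.013   0.0949]
```

View pics/z6.png

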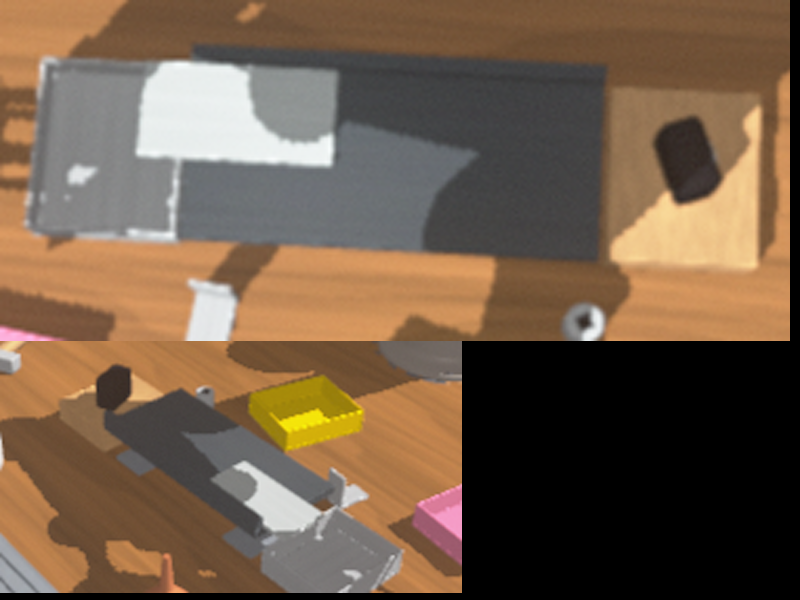

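The blank overhangs on the tray side (crop px 137–338) and looks flush. The tape, bracket and socket are unmoved. I'll check the +y end against the ledge end directly, then decide.

Run:
```python
from h import *
im=cv2.imread('pics/t6.png')[:,:,::-1].copy()
f=lambda x,y:(185+x/3.1,190+y/3.1)
lend(im,f(139.5,95),f(137,153),(f(215,64.5),f(325,69.5)),(f(190,159.5),f(320,165.5)))
d=np.load('ledge.npz');g,_=chans(im);L=eline(g,(244,246),(243,264));print('ledge end',inledge(ray('top',[L[0]],.06)[:,:2],d['o'],float(d['ya'])),monitor.observe()['contact_force'])
```

```text
res [np.float32(0.055028796), np.float32(0.09803128), np.float32(0.07785043)] end corners (far,front) [[0.0585, 0.1834], [-0.013, 0.1829]]
edge angle -0.001 [0.0586 0.0898]
edge angle 0.0003 [-0.013   0.0949]
ledge end [[-0.04320936  0.15130371]] [ 0.13270342 -0.32005483 -1.41794071]
```

The overhang is about 31 mm, the blank is flush, and its angle to the fence is at most 0.001 rad. Handing in.

```bash
python3 -c "
from h import *
print(robot.hand_in())"
```

```text
the job is handed in; nothing more can be done
None
```

I pushed the blank against the fence with the two open fingers, slid it toward the open tray on the robot's left with the fingers shut, and pressed it to the fence once more. Then I moved the arm clear and handed in at about 18.6 s.

**Last checks:**
- **Overhang:** about 31 mm. The top camera gave 31.8 mm, less about 0.6 mm because the bright metal reads slightly large.
- **Flush:** the long edge lies at ledge x = 58.5 mm (fence face at 58 mm) and is parallel to the fence within about 0.001 rad.
- **Forces:** the highest reading seen was about 12 N, well under the limits.
- **Surroundings:** the tape, bracket and socket look unmoved in the last picture. I did not measure them or the other bystanders.

**Disagreements:**
- The ledge's length measured 303 mm instead of 300, so the overhang is uncertain by about 1–2 mm.
- The shut fingertips are narrower than I assumed, so the push along the ledge took three goes.

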